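# Switch the mixer off and take the canister down

### The arm

A 6-joint arm with a two-finger parallel gripper is mounted at the origin on a cart in front of the work surface, level with it; the furniture and walls round the work are solid. World frame = base frame: x ahead of the robot, y to its left, z up, the work surface at z = 0. Lengths are in m, angles in rad, forces in N, time in s.
With the tool pointing down it reaches from about 0.35 to 0.85 m from the base axis. Payload 8.1 kg.
Tool frame: the origin (TCP) lies at the very end of the fingers, on their centre line; the grasp point (between the pads) lies 19 mm behind it; z points along the fingers, y is the direction in which the jaws open and shut (so a half turn about z gives the same grasp; the last joint's range is limited). The gripper opens to 93 mm and grips with 3 to 60 N. Pads are 15 mm wide; open, the fingers measure 128 mm over their backs; the gripper's body (75 mm by 188 mm) begins 65 mm behind the grasp point.
Start: joints at [1.231, 0.13, 1.488, -0, 1.523, -0.085], TCP at [0.151, 0.581, 0.219] pointing down, gripper open.
Joint ranges: [-2.96, 2.96], [-0.89, 2.26], [0.02, 2.5], [-1.34, 4.48], [0, 2.73], [-2.66, 2.66]. Speed limits (rad/s): [2.39, 2.39, 2.79, 3.14, 3.14, 3.14].

### API

Orientations are given as a rotation vector (axis times angle).
In Python, from plant import read_state, read_camera, close_job gives the robot as it stands.
- The arm moves only by the tool jog_arm, never from a script. Its argument "motion" is one flat list of numbers, 7 for each row, row after row: the opening, from 0 (shut) to 1 (fully open), then the shift along the tool's x, y, z scaled (see below), then the turn, a rotation vector about the tool's x, y, z scaled (see below). A call has 1 to 8 rows; each row is the pose to reach, as a shift and turn from the pose measured when the call began, along the tool's axes at that moment; what a row does not reach only later rows make up. The controller multiplies each number of a shift by 0.5 m and each number of a turn by 90 degrees. A row lasts 1/10 s, in which the tool goes at most 50 mm and 8.59 degrees, less where a joint would pass 70% of its speed; a pose out of reach is approached as far as the arm can. A call with a number of a shift or a turn outside -1 to 1 is refused whole. A call with a gripper value outside its range is refused whole. The fingers move at their own pace and stop on an object; "grip_force" is the grip in N (left out, the last holds). Time passes only in rows, so rows that repeat a pose let the fingers close. It gives the time, the measured TCP pose, the force and the opening at its end, in the units of the state.
- read_state(): the state, without advancing time (a new reading comes with each control period).
- read_camera(name): name is "side" or "top" or "wrist"; returns a dict with "frame" (420x560x3 uint8, red, green, blue), "vertical_fov" (degrees; the focal length in pixels is half the picture's height over the tangent of half this angle, whatever the lens; pixels are square), "cx", "cy" (the principal point, pixels), "dist_coeffs" ([k1, k2, p1, p2, k3] as OpenCV has them; the pictures are not rectified), "world_from_camera" (4x4, takes a point from camera to world coordinates); the wrist camera has in their place "hand_eye" (4x4, takes a point from camera to tool coordinates, whose origin is the TCP and whose axes are the flange's). Camera axes: x right, y down, z forward; pixel columns grow to the right and rows downward; lengths in m; the calibration is good to about 2 mm. A picture is of the moment at which its call begins: read the wrist's pose just before it. There is no depth.
- close_job(): hands the job in, once; it reports no verdict.
The state is a dict: "t": time; "q": joint angles; "dq": joint speeds; "joint_torque": joint torques, N m; "tool_pos": TCP position; "orientation": TCP orientation; "force": force on the tool from outside, world axes, zero at the start; "wrist_torque": the same for the moment, N m; "opening": finger opening in m.
Only numpy, scipy, OpenCV 4.12 (cv2) and the standard library are available. Lean on these libraries where they do the work, as an engineer would, in place of code of your own. Each camera call takes 0.05 s, during which the arm holds its last target.

### The job

The sample canister has been mixed long enough. Push the mixer's switch lever all the way over, away from the robot, to stop it; only then lift the handled canister up off the platform, keep it upright, and set it down gently, standing wholly on the round cork mat on the bench. Leave the beaker, the wash bottle and the petri dish at the back where they are.

Things in the scene. Friction and masses are not known exactly. Their poses are not given: they have to be found in the camera images.
- mixer: Fixed mixer stand: low white housing 170 (x) x 310 (y) x 42 mm high; origin at the centre of its underside, on the bench. Toward its +y end a round dark platform with an upright steel collar; toward its -y end the black switch lever on a grey block. It is turned by up to 0.35 rad from the bench axes.
- platform (a point): Centre of the mixer's platform surface, 50 mm above the bench, at (0, 75) mm in the mixer's frame. Round it stands a collar of 60 mm inner radius, 66 mm outer radius and 12 mm height (top 62 mm above the bench).
- switch (a joint): Angle (rad) of the black-knobbed toggle lever, 50 mm long, pivot 64 mm above the bench at (0, -105) mm in the mixer's frame, turning about the mixer's y axis. 0: leaning 0.5 rad toward the mixer's -x (the robot side), mixer running; 1.0: hard against its stop, leaning 0.5 rad toward +x, away from the robot: off. Starts at 0 to 0.2; it takes about 1.2 N at the knob, and stays where it is left.
- switch_tip (a point): Centre of the round knob (26 mm in diameter) at the lever's end, about 108 mm above the bench at either stop (114 mm in mid swing; top of the knob then 127 mm); it travels 48 mm along the mixer's +x from one stop to the other. The steel rod below it is 10 mm thick.
- canister: Loose closed steel canister, 100 mm in diameter, 0.4 to 0.8 kg; cylindrical to 95 mm, lid top at 115 mm above its underside. Origin at the centre of its underside, z up. A rigid stirrup handle spans it along its own y axis, 173 mm high over all. It starts standing on the platform inside the collar; its handle is turned by up to 1 rad from the world's y axis.
- handle (a point): Centre of the handle's grip, 165 mm above the canister's underside: a straight horizontal black sleeve 16 mm in diameter and 64 mm long along the canister's y axis; uprights (10 mm bar) at 46 mm either side of the centre, 42 mm of free space under the sleeve down to the lid.
- mat: Fixed round cork mat on the bench, 160 mm in diameter, 6 mm thick; origin at the centre of its underside. It lies beside the mixer, to the left or to the right.
- beaker: Loose clear beaker, 70 mm in diameter, 81 mm high, standing at the back (x about 0.78 m); origin at the centre of its underside. To be left alone.
- wash_bottle: Loose white wash bottle, 64 mm in diameter, 188 mm high with its bent spout, standing at the back; origin under it. To be left alone.
- petri: Loose flat petri dish, 94 mm in diameter, 16 mm high, lying at the back; origin at the centre of its underside. To be left alone.
There are look-alikes about, which are no part of the job. There is more than one size of the canister; the job needs the larger.

How it is judged:
By the outcome, as a careful person would: the job done as asked, in the order asked, and still so for the second after the job is handed in, with the robot touching nothing.
It also fails if it takes over 59 s, if anything falls off the work surface, if the arm or the gripper's body presses on something with over 40 N, if the wrist force passes 120 N, or if a joint passes its speed limit or range.

## Working session

There is one attempt and no reset: what is moved stays moved. The work goes in short steps, Python scripts to look and compute and a tool call to move; the robot and the scene stay as the last step left them, time stands still between calls to the robot, and variables do not carry over. Pictures are saved under pics/ and viewed, and the job is handed in when it is done.

Besides the shell and the picture viewer there is one more tool, called after "Request:" as name(argument=value, ...) on one line, values as JSON. jog_arm: Moves the arm, as the interface text tells. Its arguments: {"type":"object","properties":{"motion":{"type":"array","items":{"type":"number"}},"grip_force":{"type":"number"}},"required":["motion"]}

```bash
mkdir -p pics; ls
python3 - <<'E'
from plant import *
import cv2,json
s=read_state(); print({k:(v if not hasattr(v,'tolist') else v.tolist()) for k,v in s.items()})
import pickle
d={}
for n in ['side','top','wrist']:
    c=read_camera(n); d[n]=c
    cv2.imwrite(f'pics/{n}0.png',c['frame'][:,:,::-1]); print(n,{k:v for k,v in c.items() if k!='frame'})
d['s']=s
pickle.dump(d,open('d0.pkl','wb'))
E
```

```text
pics
{'t': 0.0, 'q': [1.2305958462371267, 0.13113408366285126, 1.4892573598700127, -9.768009566832229e-06, 1.5230273079262198, -0.08538922477137893], 'dq': [-0.0007338572184768436, -0.0013397154236950205, 0.0007205329559576377, -0.0003957829868049303, 1.7973538353000592e-06, 0.0008224991161126427], 'joint_torque': [-0.001259211785509251, -55.98429322242737, -49.17526602745056, 0.07680380484089255, 0.035419034538790584, -0.0001348283831248409], 'tool_pos': [0.15102238327128123, 0.5800933297332795, 0.21761568023816627], 'orientation': [-0.3991259323619852, -3.115755432070073, 0.0028066291528932178], 'force': [0.09043867599047799, 0.9411038693131266, 0.296937131576211], 'wrist_torque': [-0.031200248213317627, -0.007441506071959371, -0.0132913964907791], 'opening': 0.09312243847537133}
side {'vertical_fov': 47.846646720672894, 'cx': 277.5391958444863, 'cy': 211.23747405510377, 'dist_coeffs': array([-0.09775685,  0.        ,  0.        ,  0.        ,  0.        ]), 'world_from_camera': array([[ 0.95425316, -0.20167503,  0.22074442,  0.39296271],
       [-0.2985961 , -0.60441924,  0.738591
[... 425 characters left out ...]
 0.00798905, -0.02662199, -0.01171172],
       [ 0.02505444, -0.15571667, -0.98748397,  1.22539046],
       [ 0.        ,  0.        ,  0.        ,  1.        ]])}
wrist {'vertical_fov': 67.36562576901564, 'cx': 276.71461033324476, 'cy': 208.01347722287997, 'dist_coeffs': array([-0.04577654,  0.        ,  0.        ,  0.        ,  0.        ]), 'hand_eye': array([[-4.53964954e-04, -9.63926053e-01, -2.66169792e-01,
         7.41474116e-02],
       [ 9.99999602e-01, -6.42060391e-04,  6.19656965e-04,
         2.53105908e-04],
       [-7.68200573e-04, -2.66169405e-01,  9.63925961e-01,
        -1.66662364e-01],
       [ 0.00000000e+00,  0.00000000e+00,  0.00000000e+00,
         1.00000000e+00]])}
```

View pics/side0.png

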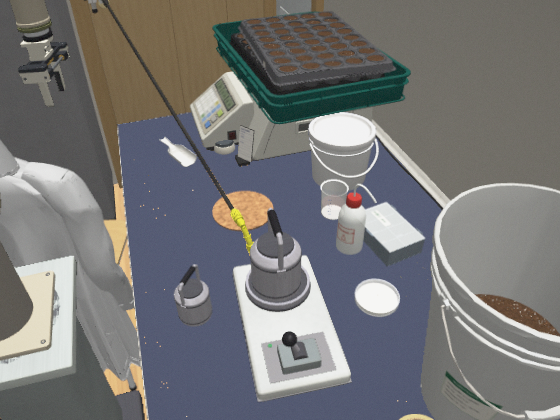

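View pics/top0.png

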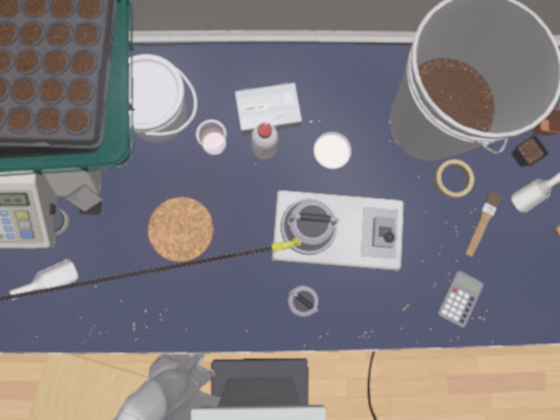

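View pics/wrist0.png

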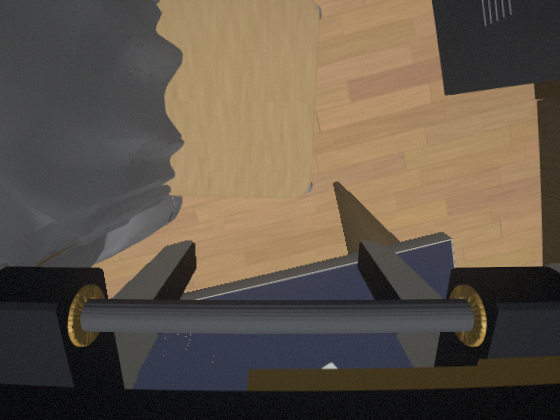

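```bash
cat > h.py <<'E'
import numpy as np,cv2,pickle
def K(c):
    f=c['frame'].shape[0]/2/np.tan(np.radians(c['vertical_fov']/2))
    return np.array([[f,0,c['cx']],[0,f,c['cy']],[0,0,1]])
def T(c,pose=None):
    if 'world_from_camera' in c: return c['world_from_camera']
    P=np.eye(4);P[:3,:3]=cv2.Rodrigues(np.array(pose['orientation'],float))[0];P[:3,3]=pose['tool_pos'];return P@c['hand_eye']
def ray(c,uv,pose=None):
    p=cv2.undistortPoints(np.array([[uv]],float),K(c),c['dist_coeffs'])[0,0]
    M=T(c,pose);d=M[:3,:3]@np.array([p[0],p[1],1]);return M[:3,3],d/np.linalg.norm(d)
def onz(c,uv,z,pose=None):
    o,d=ray(c,uv,pose);return o+d*(z-o[2])/d[2]
def tri(r1,r2):
    (o1,d1),(o2,d2)=r1,r2
    A=np.stack([d1,-d2],1);t=np.linalg.lstsq(A,o2-o1,rcond=None)[0]
    a=o1+t[0]*d1;b=o2+t[1]*d2;return (a+b)/2,np.linalg.norm(a-b)
def proj(c,X,pose=None):
    M=np.linalg.inv(T(c,pose));
    return cv2.projectPoints(np.atleast_2d(X).astype(float),cv2.Rodrigues(M[:3,:3])[0],M[:3,3],K(c),c['dist_coeffs'])[0][:,0]
E
python3 - <<'E'
from h import *
d=pickle.load(open('d0.pkl','rb'))
def crop(n,x0,y0,x1,y1,s):
    im=d[n]['frame'][y0:y1,x0:x1,::-1]
    return cv2.resize(im,None,fx=s,fy=s,interpolation=cv2.INTER_CUBIC)
cv2.imwrite('pics/ct.png',crop('top',260,170,420,320,5)[:600*5//5])
cv2.imwrite('pics/cs.png',crop('side',150,180,360,400,2.7))
E
python3 -c "
import cv2
for f in ['ct','cs']:
    i=cv2.imread(f'pics/{f}.png');print(i.shape)
    if i.shape[0]>600:cv2.imwrite(f'pics/{f}.png',cv2.resize(i,(640,600)))"
```

```text
(600, 800, 3)
(594, 567, 3)
```

View pics/ct.png

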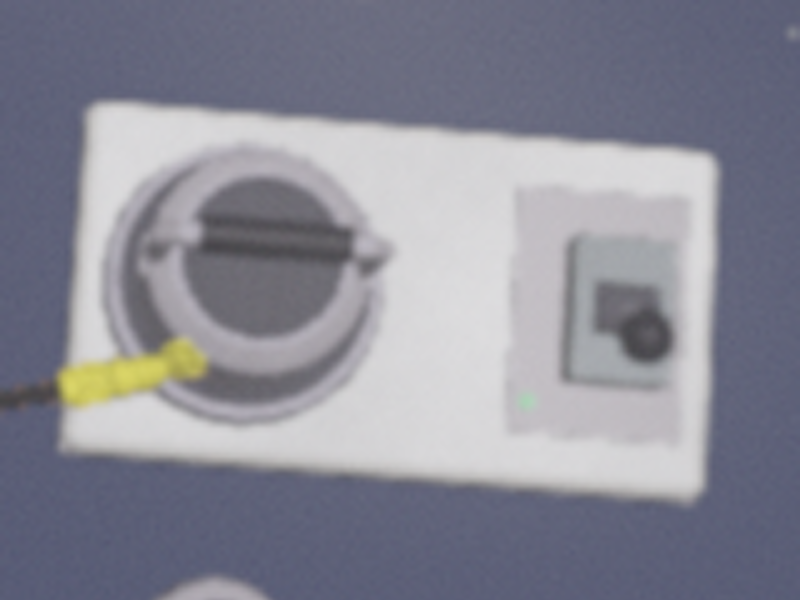

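View pics/cs.png

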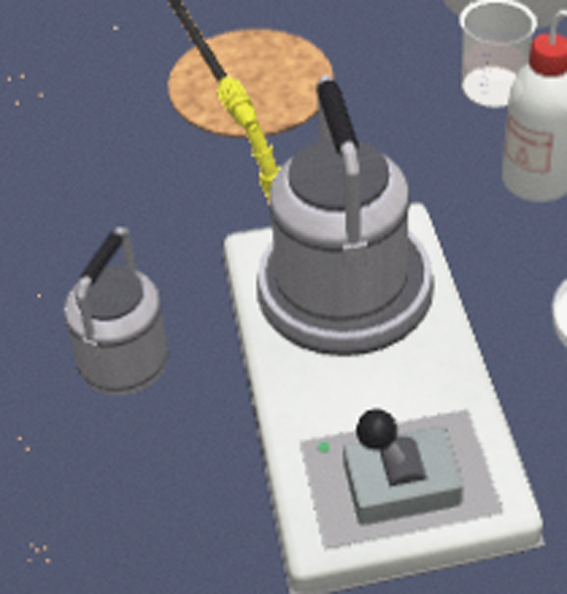

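```bash
cat > m.py <<'E'
from h import *
d=pickle.load(open('d0.pkl','rb'));t,s=d['top'],d['side']
np.set_printoptions(precision=4,suppress=True)
def ctp(x,y):return (260+x/5-.4,170+y/5-.4)   # crop->px
def csp(x,y):return (150+x/2.7-.3,180+y/2.7-.3)
# yellow
for n,c in(('top',t),('side',s)):
    f=c['frame'].astype(int);m=(f[...,0]>130)&(f[...,1]>130)&(f[...,2]<90)
    k,l,st,ce=cv2.connectedComponentsWithStats(m.astype(np.uint8));
    for i in range(1,k):
        if st[i,4]>15:
            ys,xs=np.where(l==i);print(n,st[i],ce[i],(xs[ys.argmin()],ys.min()),(xs[ys.argmax()],ys.max()),(xs.min(),ys[xs.argmin()]),(xs.max(),ys[xs.argmax()]))
# knob
kt=ctp(645,334);ks=csp(377,430)
print('knob',tri(ray(t,kt),ray(s,ks)))
# handle sleeve ends top and side
a=[ctp(203,233),ctp(352,244)];b=[csp(328,84),csp(347,142)]
for A in a:
    print('sleeve z215',onz(t,A,.215),)
print([tri(ray(t,a[i]),ray(s,b[i])) for i in(0,1)])
# housing corners z=.042
for C in [(92,103),(716,153),(697,500),(62,450)]: print('corner',onz(t,ctp(*C),.042)[:2])
# mat
f=t['frame'];h=cv2.cvtColor(f,cv2.COLOR_RGB2HSV);m=((h[...,0]<22)&(h[...,1]>90)&(h[...,2]>90)).astype(np.uint8)
k,l,st,ce=cv2.connectedComponentsWithStats(m[150:300,100:250].copy())
i=1+st[1:,4].argmax();pts=np.argwhere(l==i)[:,::-1]+[100,150]
P=np.array([onz(t,p,.006)[:2] for p in cv2.convexHull(pts.astype(np.int32))[:,0]])
A=np.c_[2*P,np.ones(len(P))];x=np.linalg.lstsq(A,(P**2).sum(1),rcond=None)[0];print('mat',x[:2],np.sqrt(x[2]+x[:2]@x[:2]))
E
python3 m.py
```

```text
top [293 240   6   5  17] [295.     242.2353] (np.int64(293), np.int64(240)) (np.int64(294), np.int64(244)) (np.int64(293), np.int64(240)) (np.int64(298), np.int64(242))
side [230 208  23  46 307] [241.6808 226.7655] (np.int64(233), np.int64(208)) (np.int64(249), np.int64(253)) (np.int64(230), np.int64(214)) (np.int64(252), np.int64(242))
knob (array([ 0.5443, -0.3003,  0.1105]), np.float64(0.00032298786241128567))
sleeve z215 [ 0.5775 -0.0914  0.215 ]
sleeve z215 [ 0.5724 -0.1528  0.215 ]
[(array([ 0.5775, -0.0911,  0.22  ]), np.float64(0.001334717257955415)), (array([ 0.5723, -0.1523,  0.2196]), np.float64(0.0010199600764549822))]
corner [ 0.6661 -0.0523]
corner [ 0.6393 -0.3574]
corner [ 0.4708 -0.3396]
corner [ 0.4984 -0.0359]
mat [0.5782 0.1886] 0.0773278691139797
```

```bash
cat >> m.py <<'E'
print('--pole')
print('tip',tri(ray(t,ctp(200,360)),ray(s,(250.5,250))))
print('ystart',tri(ray(t,ctp(65,390)),ray(s,(236,211))))
# along pole: epipolar match. plane from side line
o,_=ray(s,(0,0))
p1=ray(s,(110,5))[1];p2=ray(s,(230,207))[1];n=np.cross(p1,p2);n/=np.linalg.norm(n)
for uv in [(255,252),(200,264),(150,273),(100,281),(50,290),(5,297)]:
    oo,dd=ray(t,uv);k=(o-oo)@n/(dd@n);print(uv,oo+k*dd)
E
python3 m.py | sed -n '/pole/,$p'
python3 - <<'E'
from h import *
d=pickle.load(open('d0.pkl','rb'))
cv2.imwrite('pics/cp.png',cv2.resize(d['side']['frame'][0:270,80:300,::-1],None,fx=2.2,fy=2.2,interpolation=cv2.INTER_CUBIC))
cv2.imwrite('pics/cq.png',cv2.resize(d['top']['frame'][200:340,0:320,::-1],None,fx=2.5,fy=2.5,interpolation=cv2.INTER_CUBIC))
E
```

```text
--pole
tip (array([ 0.5323, -0.0952,  0.1352]), np.float64(4.2252400873534815e-05))
ystart (array([ 0.5185, -0.0347,  0.1903]), np.float64(0.006083414679827858))
(255, 252) [0.5057 0.0022 0.2037]
(200, 264) [0.4807 0.1106 0.2367]
(150, 273) [0.4633 0.2056 0.2529]
(100, 281) [0.4483 0.2995 0.2626]
(50, 290) [0.4315 0.3893 0.2789]
(5, 297) [0.4185 0.4717 0.2869]
```

View pics/cp.png

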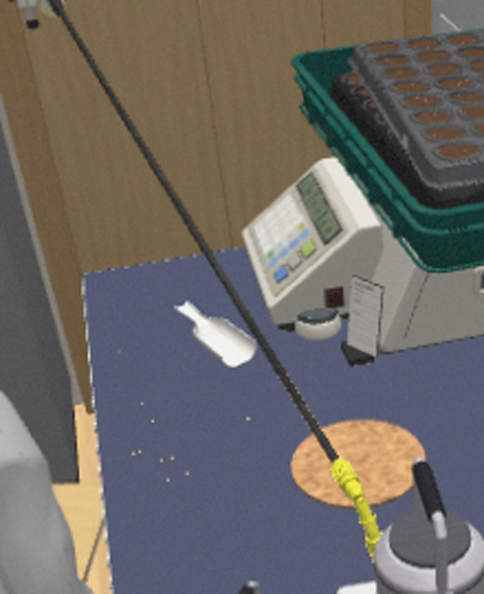

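View pics/cq.png

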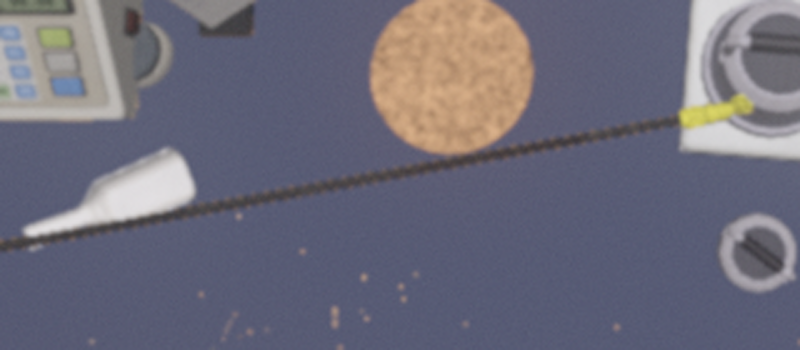

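Candidates for the canister are two: the large one at top (311,222), standing in the platform collar, and a small look-alike at top (303,300), standing on the bench. The large one fits, and the crops confirm it. A yellow-ended cord or pole hangs from about (0.42,0.47,0.29) to (0.53,-0.095,0.135), so I have to pass over it.

```bash
cat > go.py <<'E'
import sys,numpy as np
from h import *
from plant import read_state
def go(x,y,z,yaw_deg,s=None):
    s=s or read_state()
    R=cv2.Rodrigues(np.array(s['orientation'],float))[0];p=np.array(s['tool_pos'])
    a=np.radians(yaw_deg);ty=np.array([np.cos(a),np.sin(a),0]);tz=np.array([0,0,-1.]);tx=np.cross(ty,tz)
    Rt=np.stack([tx,ty,tz],1)
    sh=R.T@(np.array([x,y,z])-p)/.5
    tu=cv2.Rodrigues(R.T@Rt)[0][:,0]/(np.pi/2)
    print('t',round(s['t'],2),'pos',p.round(4),'jawyaw',np.degrees(np.arctan2(R[1,1],R[0,1])).round(2),'F',np.round(s['force'],1),'op',round(s['opening'],4))
    print(' shift',sh.round(3),'turn',tu.round(3))
if __name__=='__main__':
    s=read_state()
    a=list(map(float,sys.argv[1:]))
    for i in range(0,len(a),4):go(*a[i:i+4],s)
E
python3 go.py .151 .581 .45 75.4 .42 .1 .45 0 .49 -.30 .2 -5
python3 - <<'E'
import sys;sys.path.insert(0,'.')
from h import *
d=pickle.load(open('d0.pkl','rb'));t=d['top']
for n,uv,z in [('beaker',(212,152),0),('bottle',(265,155),0),('petri',(332,151),.016),('bucket',(150,100),.1)]:print(n,onz(t,uv,z))
E
```

```text
t 0.15 pos [0.1511 0.5802 0.2178] jawyaw 75.4 F [-0.1 -0.1  0. ] op 0.0932
 shift [ 0.001  0.001 -0.464] turn [-0.001 -0.    -0.   ]
t 0.15 pos [0.1511 0.5802 0.2178] jawyaw 75.4 F [-0.1 -0.1  0. ] op 0.0932
 shift [-0.763 -0.794 -0.463] turn [-0.001  0.001  0.838]
t 0.15 pos [0.1511 0.5802 0.2178] jawyaw 75.4 F [-0.1 -0.1  0. ] op 0.0932
 shift [-1.1   -1.533  0.038] turn [-0.001  0.001  0.893]
beaker [0.77441986 0.11265998 0.        ]
bottle [ 0.76569835 -0.02190531  0.        ]
petri [ 0.77102499 -0.19086933  0.016     ]
bucket [0.87581296 0.251414   0.1       ]
```

Request:
jog_arm(motion=[0,0,0,-0.2,0,0,0,0,0,0,-0.464,0,0,0,0,0,0,-0.464,0,0,0,0,0,0,-0.464,0,0,0,0,0,0,-0.464,0,0,0.1,0,0,0,-0.464,0,0,0.2,0,-0.1,-0.1,-0.464,0,0,0.3,0,-0.2,-0.2,-0.464,0,0,0.4], grip_force=20)

```text
t: 0.95
tool_pos: [0.2018, 0.4939, 0.4482]
orientation: [1.308, 2.856, -0.006]
force: [1.0, 0.2, 0.4]
opening: 0.0337
```

```bash
python3 go.py .42 .1 .45 0 .48 -.30 .4 -5
```

```text
t 0.95 pos [0.2018 0.4939 0.4482] jawyaw 40.81 F [1.  0.2 0.4] op 0.0337
 shift [-0.882 -0.184 -0.001] turn [-0.002  0.002  0.453]
t 0.95 pos [0.2018 0.4939 0.4482] jawyaw 40.81 F [1.  0.2 0.4] op 0.0337
 shift [-1.565 -0.616  0.102] turn [-0.002  0.002  0.509]
```

Request:
jog_arm(motion=[0,-0.15,0,0,0,0,0.1,0,-0.3,-0.03,0,0,0,0.2,0,-0.45,-0.06,0,0,0,0.3,0,-0.6,-0.1,0,0,0,0.4,0,-0.75,-0.15,0,0,0,0.45,0,-0.88,-0.18,0,0,0,0.5,0,-0.95,-0.25,0,0,0,0.5,0,-1,-0.3,0,0,0,0.5])

```text
t: 1.75
tool_pos: [0.3831, 0.1395, 0.4489]
orientation: [2.3, 2.138, -0.007]
force: [0.4, 0.0, -0.8]
opening: 0.0004
```

```bash
python3 go.py .48 -.30 .4 -5 .48 -.3 .2 -5
```

```text
t 1.75 pos [0.3831 0.1395 0.4489] jawyaw -4.2 F [ 0.4  0.  -0.8] op 0.0004
 shift [-0.862  0.258  0.101] turn [-0.001  0.003  0.009]
t 1.75 pos [0.3831 0.1395 0.4489] jawyaw -4.2 F [ 0.4  0.  -0.8] op 0.0004
 shift [-0.86   0.258  0.501] turn [-0.001  0.003  0.009]
```

Request:
jog_arm(motion=[0,-0.12,0.04,0,0,0,0,0,-0.25,0.08,0,0,0,0.01,0,-0.4,0.12,0,0,0,0.01,0,-0.55,0.17,0,0,0,0.01,0,-0.7,0.22,0.05,0,0,0.01,0,-0.8,0.258,0.1,0,0,0.01,0,-0.86,0.258,0.2,0,0,0.01,0,-0.86,0.258,0.3,0,0,0.01])

```text
t: 2.55
tool_pos: [0.4668, -0.2302, 0.373]
orientation: [2.316, 2.116, -0.005]
force: [1.1, 0.3, -0.9]
opening: 0.0005
```

```bash
python3 go.py .48 -.30 .2 -5
python3 - <<'E'
from plant import *
from h import *
s=read_state();d={'s':s}
for n in ['side','wrist']:
    d[n]=read_camera(n);cv2.imwrite(f'pics/{n}1.png',d[n]['frame'][:,:,::-1])
pickle.dump(d,open('d1.pkl','wb'))
E
```

```text
t 2.55 pos [ 0.4668 -0.2302  0.373 ] jawyaw -5.18 F [ 1.1  0.3 -0.9] op 0.0005
 shift [-0.135  0.039  0.347] turn [ 0.001  0.004 -0.002]
```

View pics/wrist1.png

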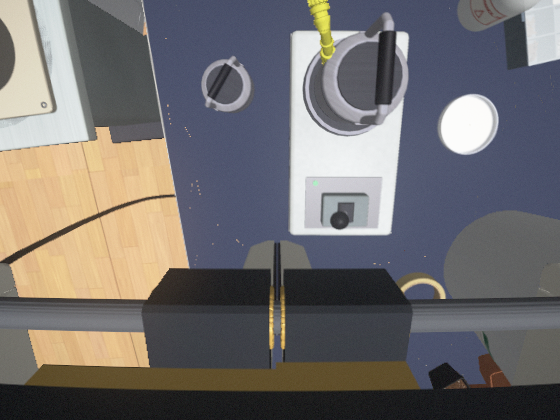

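View pics/side1.png

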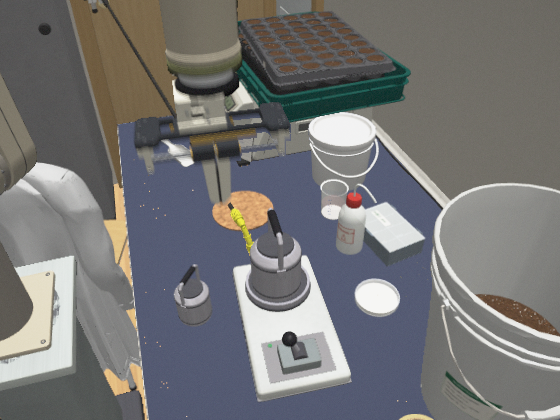

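```bash
python3 - <<'E'
from h import *
np.set_printoptions(precision=4,suppress=True)
d=pickle.load(open('d1.pkl','rb'));c=d['wrist'];s=d['s'];d0=pickle.load(open('d0.pkl','rb'))
print('knob',onz(c,(339.5,219),.110,s),tri(ray(c,(339.5,219),s),ray(d0['side'],(150+377/2.7-.3,180+430/2.7-.3))))
for uv in [(385,33),(384,103)]:print('sleeve',onz(c,uv,.215,s))
m=np.mean([onz(c,uv,.215,s) for uv in [(385,33),(384,103)]],0);print(m)
print('tip',tri(ray(c,(329,60),s),ray(d0['top'],(300,241.6))), tri(ray(c,(310,0),s),ray(d0['side'],(234,209))))
E
python3 go.py .48 -.30 .098 -5
```

```text
knob [ 0.5508 -0.3001  0.11  ] (array([ 0.5477, -0.2997,  0.1101]), np.float64(0.006084903030808416))
sleeve [ 0.5823 -0.0851  0.215 ]
sleeve [ 0.5805 -0.1486  0.215 ]
[ 0.5814 -0.1169  0.215 ]
tip (array([ 0.5335, -0.0953,  0.1624]), np.float64(0.007635034829263051)) (array([ 0.5149, -0.0493,  0.2083]), np.float64(0.0008997031072228251))
t 2.65 pos [ 0.4644 -0.2301  0.3653] jawyaw -5.34 F [-0.5  1.  -1.3] op 0.0005
 shift [-0.136  0.05   0.534] turn [-0.007  0.    -0.004]
```

Request:
jog_arm(motion=[0,-0.07,0.03,0.08,0,0,0,0,-0.136,0.05,0.18,0,0,0,0,-0.136,0.05,0.28,0,0,0,0,-0.136,0.05,0.38,0,0,0,0,-0.136,0.05,0.46,0,0,0,0,-0.136,0.05,0.52,0,0,0,0,-0.136,0.05,0.534,0,0,0,0,-0.136,0.05,0.534,0,0,0])

```text
t: 3.45
tool_pos: [0.4796, -0.2991, 0.0977]
orientation: [-2.314, -2.109, 0.013]
force: [-0.5, 0.1, 0.4]
opening: 0.0007
```

```bash
python3 go.py .48 -.30 .098 -5  .553 -.3065 .098 -5;python3 - <<'E'
from plant import *
from h import *
c=read_camera('side');cv2.imwrite('pics/side2.png',cv2.resize(c['frame'][230:420,180:400,::-1],None,fx=3,fy=3))
c=read_camera('top');cv2.imwrite('pics/top2.png',cv2.resize(c['frame'][150:320,240:430,::-1],None,fx=3,fy=3))
E
```

```text
t 3.45 pos [ 0.4796 -0.2991  0.0977] jawyaw -5.32 F [-0.5  0.1  0.4] op 0.0007
 shift [-0.002  0.001 -0.001] turn [-0.008 -0.001 -0.004]
t 3.45 pos [ 0.4796 -0.2991  0.0977] jawyaw -5.32 F [-0.5  0.1  0.4] op 0.0007
 shift [-0.001  0.148 -0.003] turn [-0.008 -0.001 -0.004]
```

View pics/side2.png

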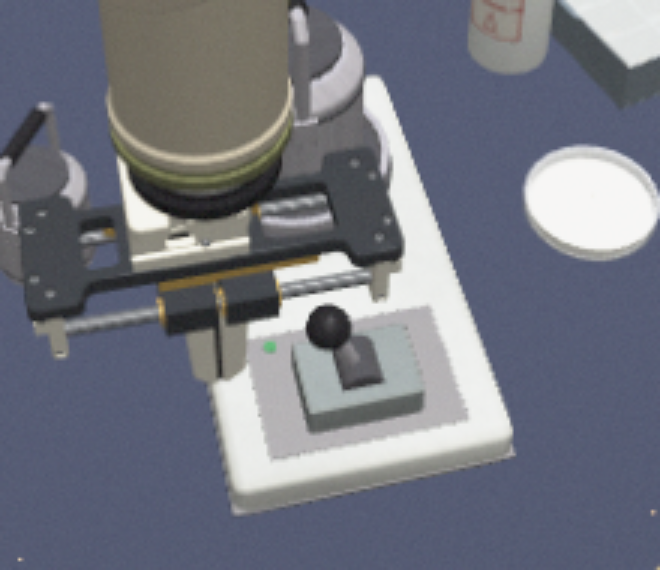

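Request:
jog_arm(motion=[0,0,0.03,0,0,0,0,0,0,0.06,0,0,0,0,0,0,0.085,0,0,0,0,0,0,0.105,0,0,0,0,0,0,0.12,0,0,0,0,0,0,0.13,0,0,0,0,0,0,0.14,0,0,0,0,0,0,0.14,0,0,0,0])

```text
t: 4.35
tool_pos: [0.5519, -0.3073, 0.1006]
orientation: [-2.319, -2.114, 0.011]
force: [0.6, -0.6, -0.2]
opening: 0.0007
```

```bash
python3 go.py .56 -.3065 .098 -5;python3 - <<'E'
from plant import *
from h import *
c=read_camera('side');cv2.imwrite('pics/side3.png',cv2.resize(c['frame'][230:420,180:400,::-1],None,fx=3,fy=3))
E
```

```text
t 4.35 pos [ 0.5519 -0.3073  0.1006] jawyaw -5.31 F [ 0.6 -0.6 -0.2] op 0.0007
 shift [0.003 0.016 0.005] turn [-0.005  0.002 -0.003]
```

View pics/side3.png

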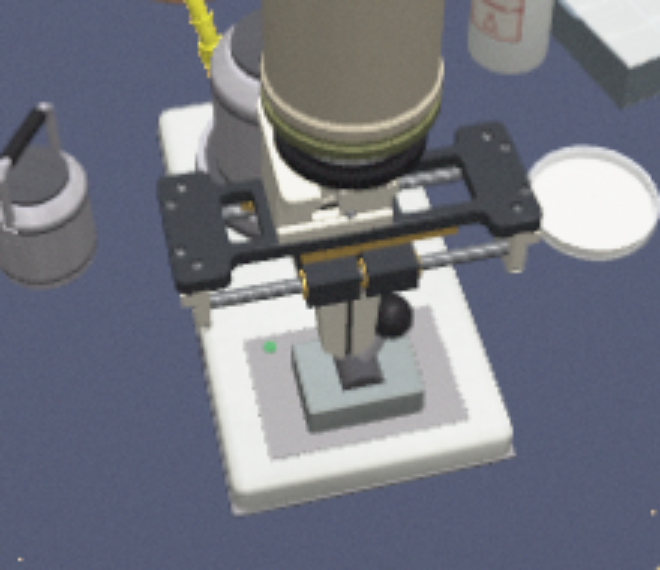

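Request:
jog_arm(motion=[0,0,0.006,0.003,0,0,0,0,0,0.01,0.005,0,0,0,0,0,0.014,0.005,0,0,0,0,0,0.014,0.005,0,0,0])

```text
t: 4.8
tool_pos: [0.5576, -0.3077, 0.0973]
orientation: [-2.318, -2.112, 0.013]
force: [-3.9, -0.5, 0.1]
opening: 0.0003
```

Request:
jog_arm(motion=[0,0,0.006,0,0,0,0,0,0,0.01,0,0,0,0,0,0,0.01,0,0,0,0])

```text
t: 5.1
tool_pos: [0.5582, -0.3078, 0.0971]
orientation: [-2.312, -2.106, 0.021]
force: [-25.2, 4.3, 14.7]
opening: 0.0003
```

```bash
python3 go.py .5 -.302 .1 -5 .48 -.28 .4 -5
python3 - <<'E'
from plant import *
from h import *
c=read_camera('side');cv2.imwrite('pics/side4.png',cv2.resize(c['frame'][230:420,180:400,::-1],None,fx=3,fy=3))
E
```

```text
t 5.1 pos [ 0.5582 -0.3078  0.0971] jawyaw -5.35 F [-25.2   4.3  14.7] op 0.0003
 shift [ 0.001 -0.117 -0.004] turn [-0.013  0.    -0.004]
t 5.1 pos [ 0.5582 -0.3078  0.0971] jawyaw -5.35 F [-25.2   4.3  14.7] op 0.0003
 shift [ 0.041 -0.173 -0.603] turn [-0.013  0.    -0.004]
```

View pics/side4.png

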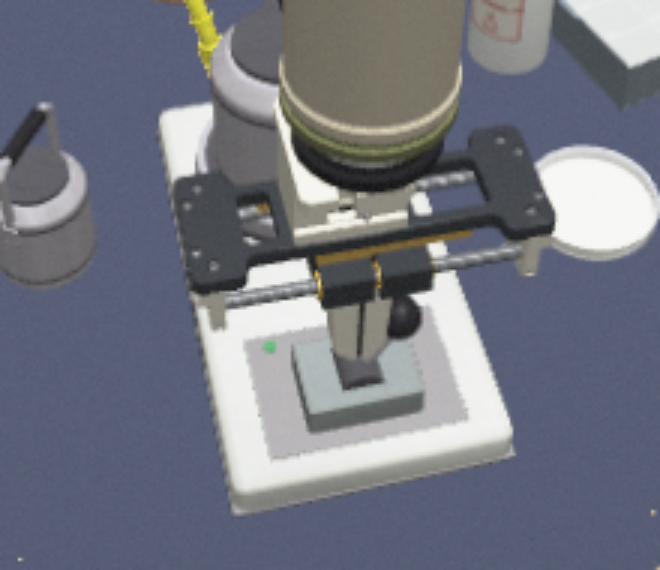

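Hard stop felt (25 N with no further travel). Backing off along the push line, then up.

Request:
jog_arm(motion=[0,0,-0.03,0,0,0,0,0,0,-0.08,0,0,0,0,0,0,-0.117,-0.05,0,0,0,0,0,-0.12,-0.15,0,0,0,0.5,0,-0.12,-0.25,0,0,0,1,0,-0.12,-0.35,0,0,0,1,0,-0.12,-0.42,0,0,0,1,0,-0.12,-0.42,0,0,0])

```text
t: 5.95
tool_pos: [0.5051, -0.304, 0.316]
orientation: [-2.321, -2.114, 0.017]
force: [1.0, 0.6, 0.4]
opening: 0.028
```

```bash
cat > snap.py <<'E'
from plant import *
from h import *
import sys
s=read_state();d={'s':s};k=sys.argv[1]
for n in sys.argv[2:]:
    d[n]=read_camera(n);cv2.imwrite(f'pics/{n}{k}.png',d[n]['frame'][:,:,::-1])
pickle.dump(d,open(f'd{k}.pkl','wb'))
E
python3 snap.py 5 wrist side top;python3 go.py .577 -.2 .34 -5
```

```text
t 6.1 pos [ 0.5026 -0.3024  0.3073] jawyaw -5.34 F [ 0.1  0.2 -0.9] op 0.0399
 shift [ 0.218  0.128 -0.068] turn [-0.013  0.    -0.004]
```

View pics/wrist5.png

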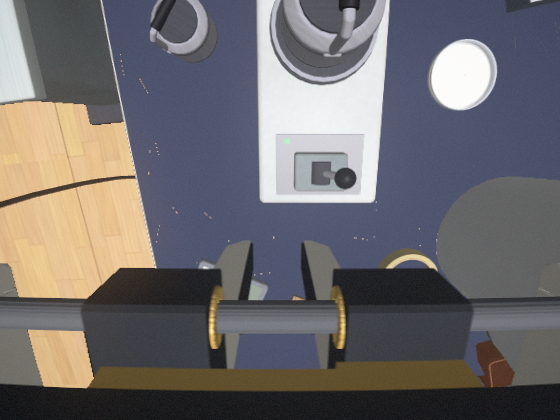

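View pics/side5.png

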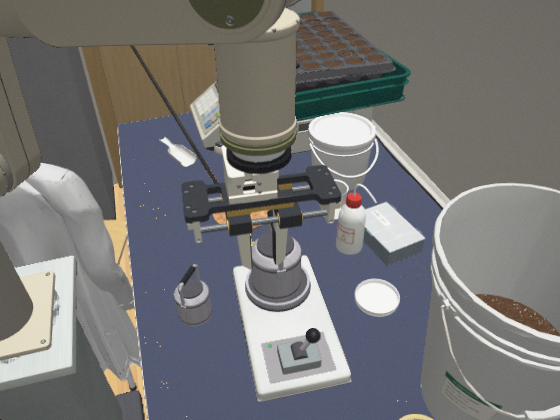

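View pics/top5.png

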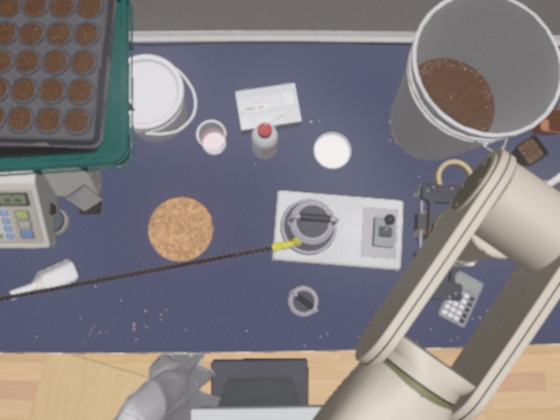

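Run:
```python
from h import *
np.set_printoptions(precision=4,suppress=True)
d=pickle.load(open('d5.pkl','rb'));t,s=d['top'],d['side']
def blob(c,x0,y0,x1,y1,th=45):
    g=c['frame'][y0:y1,x0:x1].max(2);m=(g<th).astype(np.uint8)
    k,l,st,ce=cv2.connectedComponentsWithStats(m);i=1+st[1:,4].argmax();print(st[i]);return ce[i]+[x0,y0]
a=blob(t,382,210,398,228,60);b=blob(s,304,327,323,344,60);print(a,b,tri(ray(t,a),ray(s,b)))
```

```text
Traceback (most recent call last):
ValueError: attempt to get argmax of an empty sequence
```

Request:
jog_arm(motion=[1,0.1,0.06,-0.03,0,0,0,1,0.218,0.128,-0.068,0,0,0,1,0.218,0.128,-0.068,0,0,0,1,0.218,0.128,-0.068,0,0,0,1,0.218,0.128,-0.068,0,0,0,1,0.218,0.128,-0.068,0,0,0])

```text
t: 6.7
tool_pos: [0.5761, -0.2005, 0.338]
orientation: [-2.311, -2.103, 0.023]
force: [-0.2, 1.1, -0.3]
opening: 0.0883
```

```bash
python3 snap.py 6 wrist;python3 go.py .577 -.122 .30 -5
```

```text
t 6.75 pos [ 0.5761 -0.2008  0.3384] jawyaw -5.42 F [ 0.2 -0.2 -0.6] op 0.0907
 shift [ 0.157 -0.011  0.077] turn [-0.014 -0.    -0.005]
```

View pics/wrist6.png

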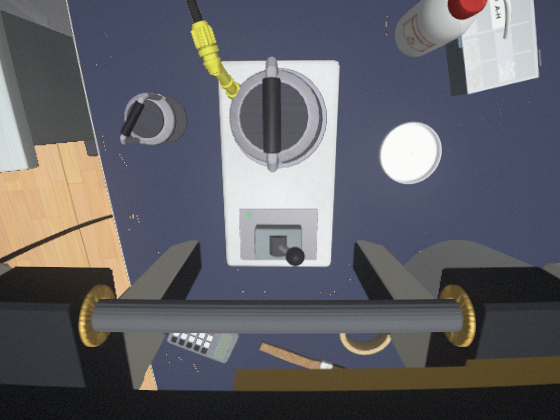

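Run:
```python
from h import *
np.set_printoptions(precision=4,suppress=True)
d=pickle.load(open('d6.pkl','rb'));c=d['wrist'];s=d['s'];d0=pickle.load(open('d0.pkl','rb'));d5=pickle.load(open('d5.pkl','rb'))
t0=d0['top'];s0=d0['side']
for a,b in [((272,78),(260+203/5-.4,170+233/5-.4)),((271.5,153),(260+352/5-.4,170+244/5-.4))]:
    print('sleeve',onz(c,a,.215,s),tri(ray(c,a,s),ray(t0,b)))
print('tip',tri(ray(c,(236,94),s),ray(s0,(250.5,250))),tri(ray(c,(236,94),s),ray(t0,(300,241.8))))
print('ystart',tri(ray(c,(196,24),s),ray(s0,(234,209))),tri(ray(c,(196,24),s),ray(t0,(274,247.6))))
print('mid',tri(ray(c,(214,64),s),ray(s0,(244,232))))
print('knob',onz(c,(295,256),.109,s),tri(ray(c,(295,256),s),ray(d5['side'],(313,335))),tri(ray(d5['top'],(390,219)),ray(d5['side'],(313,335))))
print(proj(c,[.532,-.095,.135],s))
```

```text
sleeve [ 0.5794 -0.0896  0.215 ] (array([ 0.5784, -0.0905,  0.2159]), np.float64(0.0025625381512719802))
sleeve [ 0.5727 -0.1536  0.215 ] (array([ 0.5726, -0.1535,  0.2129]), np.float64(0.0006790928218783295))
tip (array([ 0.5342, -0.0912,  0.1307]), np.float64(0.00214956576225095)) (array([ 0.5338, -0.094 ,  0.1329]), np.float64(0.005665370530449181))
ystart (array([ 0.5169, -0.0354,  0.1975]), np.float64(0.0019128667665309965)) (array([ 0.5156, -0.0363,  0.1992]), np.float64(0.0023713844309584827))
mid (array([ 0.5243, -0.0649,  0.1606]), np.float64(0.008213351887146786))
knob [ 0.5858 -0.304   0.109 ] (array([ 0.5859, -0.3041,  0.1089]), np.float64(0.00011701458209790433)) (array([ 0.5846, -0.3054,  0.1109]), np.float64(0.0013718357192646794))
[[232.9789  97.1695]]
```

```bash
python3 go.py .576 -.122 .30 -5.5 .576 -.122 .196 -5.5
```

```text
t 6.75 pos [ 0.5761 -0.2008  0.3384] jawyaw -5.42 F [ 0.2 -0.2 -0.6] op 0.0907
 shift [ 0.157 -0.013  0.077] turn [-0.014 -0.     0.001]
t 6.75 pos [ 0.5761 -0.2008  0.3384] jawyaw -5.42 F [ 0.2 -0.2 -0.6] op 0.0907
 shift [ 0.157 -0.009  0.285] turn [-0.014 -0.     0.001]
```

Request:
jog_arm(motion=[0.8,0.08,-0.006,0.02,-0.014,0,0,0.8,0.157,-0.012,0.06,-0.014,0,0,0.8,0.157,-0.012,0.077,-0.014,0,0,0.8,0.157,-0.012,0.077,-0.014,0,0,0.8,0.157,-0.012,0.077,-0.014,0,0])

```text
t: 7.25
tool_pos: [0.5763, -0.1233, 0.3001]
orientation: [-2.325, -2.112, 0.001]
force: [0.4, -0.4, 0.0]
opening: 0.0741
```

```bash
python3 go.py .576 -.122 .196 -5.5; python3 snap.py 7 wrist
```

```text
t 7.25 pos [ 0.5763 -0.1233  0.3001] jawyaw -5.5 F [ 0.4 -0.4  0. ] op 0.0741
 shift [ 0.003 -0.001  0.208] turn [-0.  0.  0.]
```

View pics/wrist7.png

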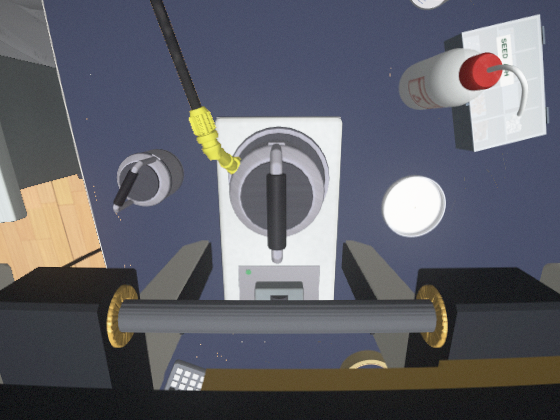

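Run:
```python
from h import *
np.set_printoptions(precision=4,suppress=True)
d=pickle.load(open('d7.pkl','rb'));c=d['wrist'];s=d['s'];d0=pickle.load(open('d0.pkl','rb'))
for q in [(239,164),(232,166)]:
  print('tip',tri(ray(c,q,s),ray(d0['top'],(300,241.8))),tri(ray(c,q,s),ray(d0['side'],(250.5,250))))
cv2.imwrite('pics/y7.png',cv2.resize(c['frame'][80:280,150:380,::-1],None,fx=3,fy=3,interpolation=cv2.INTER_CUBIC))
```

```text
tip (array([ 0.5348, -0.0962,  0.0964]), np.float64(0.005856276359525484)) (array([ 0.5361, -0.0889,  0.128 ]), np.float64(0.004881891284077439))
tip (array([ 0.5317, -0.0935,  0.1314]), np.float64(0.005885556239134425)) (array([ 0.5321, -0.0909,  0.1314]), np.float64(0.0020537369729671543))
```

View pics/y7.png

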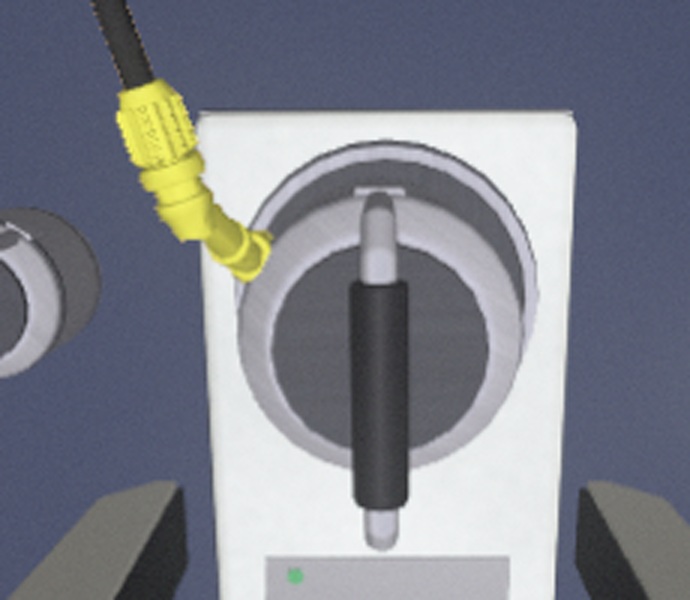

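Request:
jog_arm(motion=[0.8,0.003,-0.001,0.06,0,0,0,0.8,0.003,-0.001,0.12,0,0,0,0.8,0.003,-0.001,0.17,0,0,0,0.8,0.003,-0.001,0.2,0,0,0,0.8,0.003,-0.001,0.208,0,0,0,0.8,0.003,-0.001,0.208,0,0,0,0.4,0.003,-0.001,0.208,0,0,0,0,0.003,-0.001,0.208,0,0,0], grip_force=40)

```text
t: 8.1
tool_pos: [0.5773, -0.1223, 0.1985]
orientation: [2.324, 2.11, 0.002]
force: [-0.0, 0.4, 0.1]
opening: 0.0629
```

Request:
jog_arm(motion=[0,0,0,0,0,0,0,0,0,0,0,0,0,0,0,0,0,0,0,0,0,0,0,0,0,0,0,0])

```text
t: 8.5
tool_pos: [0.5773, -0.1223, 0.1986]
orientation: [2.324, 2.11, 0.002]
force: [0.0, 0.1, -0.9]
opening: 0.031
```

```bash
python3 go.py .576 -.122 .198 -5.5 .582 -.126 .199 -5.5 .582 -.126 .213 -5.5; python3 snap.py 8 wrist side
```

```text
t 8.5 pos [ 0.5773 -0.1223  0.1986] jawyaw -5.51 F [ 0.   0.1 -0.9] op 0.031
 shift [ 0.    -0.003  0.001] turn [ 0.002  0.001 -0.   ]
t 8.5 pos [ 0.5773 -0.1223  0.1986] jawyaw -5.51 F [ 0.   0.1 -0.9] op 0.031
 shift [-0.006  0.01  -0.001] turn [ 0.002  0.001 -0.   ]
t 8.5 pos [ 0.5773 -0.1223  0.1986] jawyaw -5.51 F [ 0.   0.1 -0.9] op 0.031
 shift [-0.006  0.01  -0.029] turn [ 0.002  0.001 -0.   ]
```

View pics/wrist8.png

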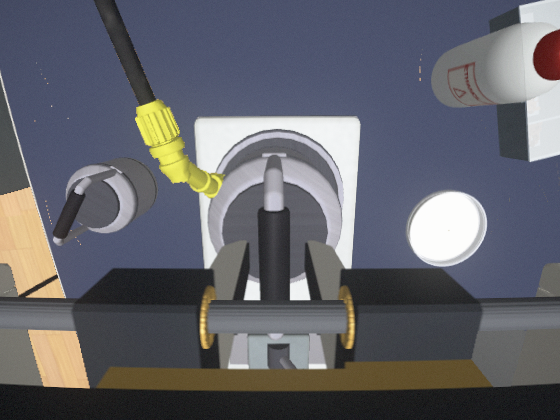

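View pics/side8.png

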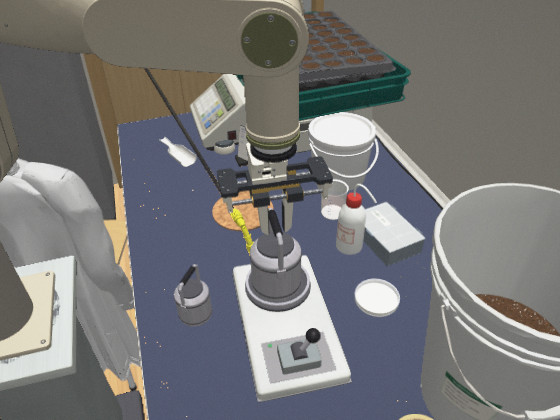

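Request:
jog_arm(motion=[0,0,-0.002,0.005,0,0,0,0,0,-0.002,0.005,0,0,0,0,0,-0.002,0.005,0,0,0,0,0,-0.002,0.005,0,0,0])

```text
t: 9.0
tool_pos: [0.5762, -0.1222, 0.1964]
orientation: [2.324, 2.11, 0.002]
force: [-2.8, 0.0, 5.4]
opening: 0.0147
```

```bash
python3 go.py .582 -.126 .198 -5.5 .582 -.126 .215 -5.5
```

```text
t 9.0 pos [ 0.5762 -0.1222  0.1964] jawyaw -5.52 F [-2.8  0.   5.4] op 0.0147
 shift [-0.006  0.012 -0.003] turn [ 0.002  0.001 -0.   ]
t 9.0 pos [ 0.5762 -0.1222  0.1964] jawyaw -5.52 F [-2.8  0.   5.4] op 0.0147
 shift [-0.006  0.012 -0.037] turn [ 0.002  0.001 -0.   ]
```

Grip is on the 16 mm sleeve. Lift a little, shift away from the yellow nozzle within the collar play, then out.

Request:
jog_arm(motion=[0,0,0,-0.004,0,0,0,0,-0.003,0.006,-0.006,0,0,0,0,-0.006,0.012,-0.008,0,0,0,0,-0.006,0.012,-0.016,0,0,0,0,-0.006,0.012,-0.024,0,0,0,0,-0.006,0.012,-0.032,0,0,0,0,-0.006,0.012,-0.04,0,0,0,0,-0.006,0.012,-0.04,0,0,0])

```text
t: 9.8
tool_pos: [0.5823, -0.1259, 0.2176]
orientation: [2.322, 2.109, 0.004]
force: [-0.6, -0.4, -8.0]
opening: 0.0148
```

```bash
python3 snap.py 9 wrist side; python3 go.py .61 -.126 .235 -5.5 .61 -.126 .3 -5.5
```

```text
t 9.9 pos [ 0.582  -0.1258  0.2167] jawyaw -5.51 F [-0.1 -0.2 -8.3] op 0.0151
 shift [ 0.005  0.056 -0.036] turn [ 0.002  0.001 -0.   ]
t 9.9 pos [ 0.582  -0.1258  0.2167] jawyaw -5.51 F [-0.1 -0.2 -8.3] op 0.0151
 shift [ 0.005  0.056 -0.166] turn [ 0.002  0.001 -0.   ]
```

View pics/side9.png

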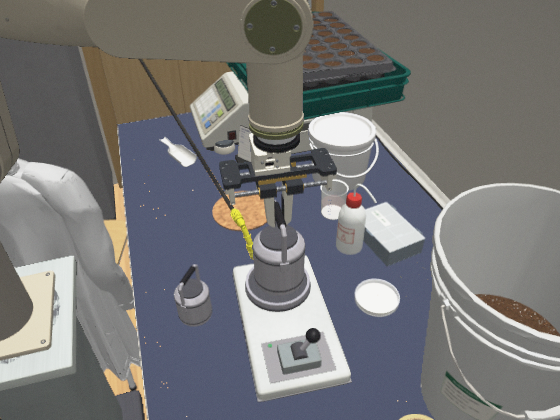

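View pics/wrist9.png

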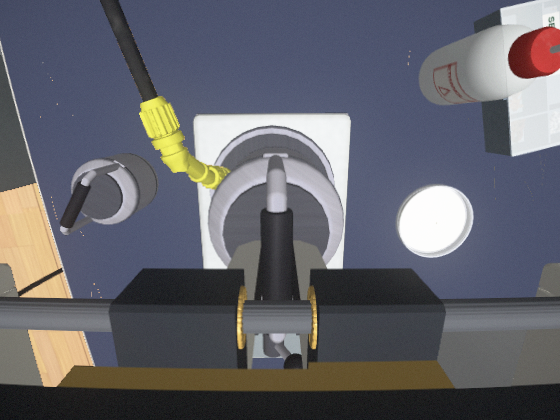

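Request:
jog_arm(motion=[0,0,0.014,-0.01,0,0,0,0,0.002,0.03,-0.025,0,0,0,0,0.004,0.045,-0.05,0,0,0,0,0.005,0.056,-0.09,0,0,0,0,0.005,0.056,-0.13,0,0,0,0,0.005,0.056,-0.166,0,0,0,0,0.005,0.056,-0.166,0,0,0,0,0.005,0.056,-0.166,0,0,0])

```text
t: 10.7
tool_pos: [0.6102, -0.126, 0.2997]
orientation: [2.323, 2.109, 0.003]
force: [-0.0, -0.2, -8.0]
opening: 0.0144
```

```bash
python3 go.py .605 .03 .3 -50 .597 .189 .3 -90
```

```text
t 10.7 pos [ 0.6102 -0.126   0.2997] jawyaw -5.51 F [-0.  -0.2 -8. ] op 0.0144
 shift [ 0.309 -0.04  -0.001] turn [ 0.003 -0.     0.494]
t 10.7 pos [ 0.6102 -0.126   0.2997] jawyaw -5.51 F [-0.  -0.2 -8. ] op 0.0144
 shift [ 0.624 -0.087 -0.002] turn [ 0.003 -0.001  0.939]
```

Request:
jog_arm(motion=[0,0.02,0,0,0,0,0.03,0,0.055,-0.005,0,0,0,0.08,0,0.1,-0.01,0,0,0,0.14,0,0.145,-0.015,0,0,0,0.2,0,0.19,-0.02,0,0,0,0.27,0,0.235,-0.03,0,0,0,0.34,0,0.275,-0.035,0,0,0,0.41,0,0.309,-0.04,0,0,0,0.48])

```text
t: 11.5
tool_pos: [0.6043, 0.031, 0.2972]
orientation: [2.941, 1.101, 0.001]
force: [0.6, 0.6, -7.8]
opening: 0.015
```

```bash
python3 go.py .597 .189 .3 -90
```

```text
t 11.5 pos [0.6043 0.031  0.2972] jawyaw -48.94 F [ 0.6  0.6 -7.8] op 0.015
 shift [ 0.196 -0.248 -0.006] turn [ 0.001 -0.001  0.456]
```

Request:
jog_arm(motion=[0,0.03,-0.037,0,0,0,0.07,0,0.06,-0.075,0,0,0,0.14,0,0.09,-0.113,0,0,0,0.21,0,0.12,-0.152,0,0,0,0.28,0,0.15,-0.19,0,0,0,0.35,0,0.175,-0.222,0,0,0,0.41,0,0.19,-0.24,0,0,0,0.45,0,0.196,-0.248,0,0,0,0.456])

```text
t: 12.3
tool_pos: [0.5959, 0.1901, 0.2948]
orientation: [3.14, 0.001, -0.003]
force: [-0.7, 0.3, -7.0]
opening: 0.0149
```

Request:
jog_arm(motion=[0,0,0,0,0,0,0,0,0,0,0,0,0,0,0,0,0,0,0,0,0])

```text
t: 12.6
tool_pos: [0.5959, 0.1893, 0.2943]
orientation: [3.14, 0.001, -0.004]
force: [-0.3, 0.3, -6.5]
opening: 0.0154
```

```bash
python3 snap.py 10 side top wrist; python3 go.py .592 .189 .2 -90 .592 .189 .154 -90
```

```text
t 12.75 pos [0.5961 0.1895 0.2949] jawyaw -90.0 F [-0.8 -0.  -7.7] op 0.0151
 shift [-0.008  0.001  0.19 ] turn [0.001 0.001 0.   ]
t 12.75 pos [0.5961 0.1895 0.2949] jawyaw -90.0 F [-0.8 -0.  -7.7] op 0.0151
 shift [-0.008  0.001  0.282] turn [0.001 0.001 0.   ]
```

View pics/side10.png

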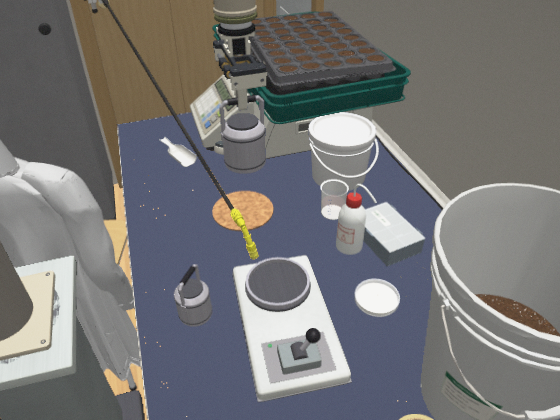

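View pics/top10.png

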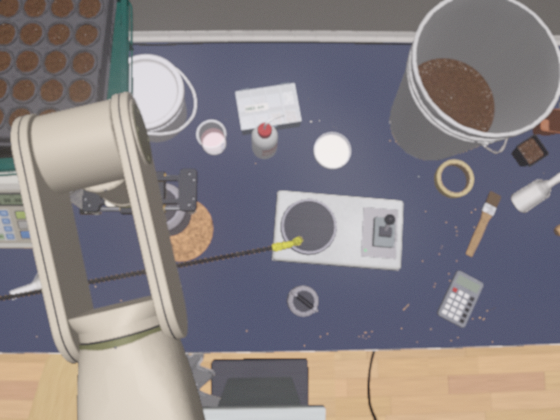

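View pics/wrist10.png

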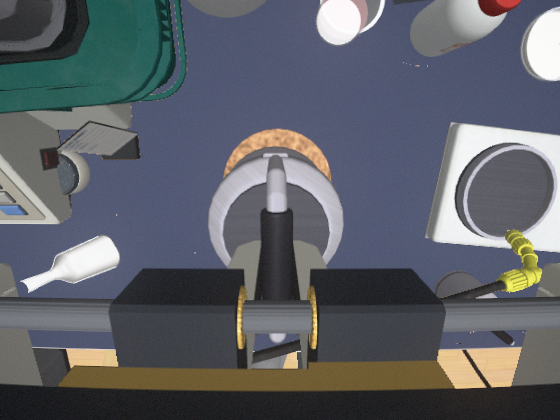

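Run:
```python
from h import *
np.set_printoptions(precision=4,suppress=True)
d=pickle.load(open('d10.pkl','rb'));c=d['wrist'];s=d['s'];d0=pickle.load(open('d0.pkl','rb'))
print('tray corner',tri(ray(c,(175,97),s),ray(d0['top'],(131,163))),tri(ray(d0['side'],(260,113)),ray(d0['top'],(131,163))))
P=[]
for n in ['side']:
    f=d0[n]['frame'];h=cv2.cvtColor(f,cv2.COLOR_RGB2HSV);m=((h[...,0]<22)&(h[...,1]>90)&(h[...,2]>90)).astype(np.uint8)
    x0,y0=205,185
    sub=m[y0:235,x0:278].copy();k,l,st,ce=cv2.connectedComponentsWithStats(sub);i=1+st[1:,4].argmax();print(st[i])
    hull=cv2.convexHull((np.argwhere(l==i)[:,::-1]+[x0,y0]).astype(np.int32))[:,0]
    P=np.array([onz(d0[n],p,.006)[:2] for p in hull])
    A=np.c_[2*P,np.ones(len(P))];x=np.linalg.lstsq(A,(P**2).sum(1),rcond=None)[0];print('mat',x[:2],np.sqrt(x[2]+x[:2]@x[:2]))
# canister bottom as seen from side: predicted rim
print(proj(d0['side'],[[.5961,.1895,.2949-.146-.0]]) )
```

```text
tray corner (array([0.6841, 0.2524, 0.2505]), np.float64(0.004130021717016727)) (array([0.6699, 0.254 , 0.2414]), np.float64(0.03127451427210532))
[  21    6   47   39 1086]
mat [0.5785 0.1882] 0.07965454240546507
[[245.5738 162.0996]]
```

```bash
python3 go.py .584 .189 .2 -90 .584 .189 .158 -90
```

```text
t 12.75 pos [0.5961 0.1895 0.2949] jawyaw -90.0 F [-0.8 -0.  -7.7] op 0.0151
 shift [-0.024  0.001  0.19 ] turn [0.001 0.001 0.   ]
t 12.75 pos [0.5961 0.1895 0.2949] jawyaw -90.0 F [-0.8 -0.  -7.7] op 0.0151
 shift [-0.024  0.001  0.274] turn [0.001 0.001 0.   ]
```

Request:
jog_arm(motion=[0,-0.01,0,0.03,0,0,0,0,-0.024,0,0.07,0,0,0,0,-0.024,0.001,0.11,0,0,0,0,-0.024,0.001,0.15,0,0,0,0,-0.024,0.001,0.19,0,0,0,0,-0.024,0.001,0.22,0,0,0,0,-0.024,0.001,0.245,0,0,0,0,-0.024,0.001,0.255,0,0,0])

```text
t: 13.55
tool_pos: [0.5834, 0.1885, 0.166]
orientation: [3.14, -0.0, -0.005]
force: [-0.8, 0.2, -7.5]
opening: 0.0152
```

```bash
python3 go.py .584 .189 .158 -90 .584 .189 .152 -90; python3 snap.py 11 side
```

```text
t 13.55 pos [0.5834 0.1885 0.166 ] jawyaw -90.0 F [-0.8  0.2 -7.5] op 0.0152
 shift [ 0.001 -0.001  0.016] turn [ 0.001  0.002 -0.   ]
t 13.55 pos [0.5834 0.1885 0.166 ] jawyaw -90.0 F [-0.8  0.2 -7.5] op 0.0152
 shift [ 0.001 -0.001  0.028] turn [ 0.001  0.002 -0.   ]
```

View pics/side11.png

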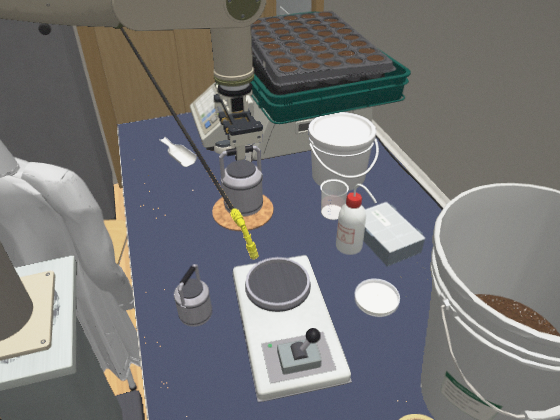

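Over the mat, upright; about 13 mm to go. Lowering slowly.

Request:
jog_arm(motion=[0,0.001,-0.001,0.006,0,0,0,0,0.001,-0.001,0.012,0,0,0,0,0.001,-0.001,0.016,0,0,0,0,0.001,-0.001,0.02,0,0,0,0,0.001,-0.001,0.022,0,0,0,0,0.001,-0.001,0.024,0,0,0,0,0.001,-0.001,0.024,0,0,0])

```text
t: 14.3
tool_pos: [0.5837, 0.189, 0.1537]
orientation: [3.14, -0.0, -0.005]
force: [0.5, 0.1, -7.6]
opening: 0.0151
```

Request:
jog_arm(motion=[0,0,0,0.001,0,0,0,0,0,0,0.002,0,0,0,0,0,0,0.003,0,0,0,0,0,0,0.003,0,0,0])

```text
t: 14.7
tool_pos: [0.584, 0.1892, 0.1528]
orientation: [3.14, 0.0, -0.004]
force: [0.7, 0.8, -3.5]
opening: 0.0152
```

Request:
jog_arm(motion=[0,0,0,0.001,0,0,0,0,0,0,0.002,0,0,0,0,0,0,0.002,0,0,0])

```text
t: 15.0
tool_pos: [0.5844, 0.1895, 0.1527]
orientation: [3.14, 0.0, -0.002]
force: [-1.7, 1.1, 2.2]
opening: 0.015
```

Weight is carried by the mat. Opening partway (the uprights and lid leave room).

Request:
jog_arm(motion=[0.5,0,0,0,0,0,0,0.5,0,0,0,0,0,0,0.5,0,0,0,0,0,0,0.5,0,0,0,0,0,0,0.5,0,0,0,0,0,0,0.5,0,0,0,0,0,0,0.5,0,0,0,0,0,0])

```text
t: 15.7
tool_pos: [0.5844, 0.1894, 0.1526]
orientation: [3.14, 0.0, -0.002]
force: [1.1, -0.6, -0.6]
opening: 0.0465
```

Request:
jog_arm(motion=[0.5,0,0,-0.02,0,0,0,0.5,0,0,-0.06,0,0,0,0.5,0,0,-0.12,0,0,0,0.5,0,0,-0.2,0,0,0,0.5,0,0,-0.28,0,0,0,0.5,0,0,-0.36,0,0,0,0.5,0,0,-0.4,0,0,0,0.5,0,0,-0.4,0,0,0])

```text
t: 16.5
tool_pos: [0.5861, 0.1901, 0.3585]
orientation: [-3.141, -0.0, -0.011]
force: [-0.2, -0.3, -0.0]
opening: 0.0467
```

```bash
python3 snap.py 12 side top wrist; python3 go.py .584 .189 .4 -90
```

```text
t 16.65 pos [0.5843 0.1896 0.3514] jawyaw -89.99 F [ 0.9  0.2 -0.2] op 0.0466
 shift [-0.001  0.001 -0.097] turn [0.001 0.002 0.   ]
```

View pics/side12.png

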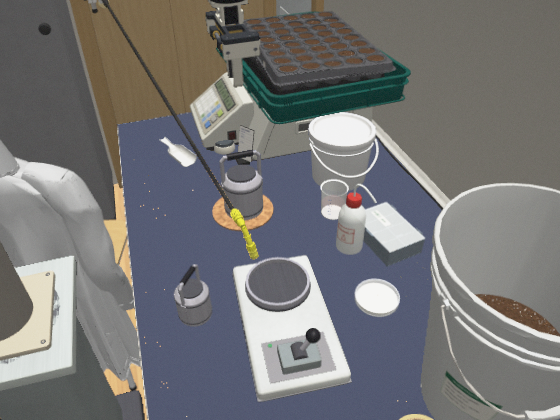

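View pics/wrist12.png

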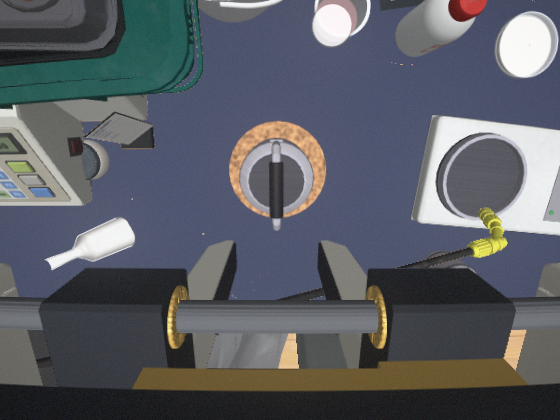

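Run:
```python
from h import *
from plant import *
np.set_printoptions(precision=4,suppress=True)
d=pickle.load(open('d12.pkl','rb'));c=d['wrist'];d0=pickle.load(open('d0.pkl','rb'))
s=d['s'];s=dict(s);n=read_state();s['tool_pos']=n['tool_pos'];s['orientation']=n['orientation']
print('sleeve',onz(c,(276.5,163),.171,s),onz(c,(276,218),.171,s))
b,a=d['side']['frame'],d0['side']['frame']
for n_,(x0,y0,x1,y1) in dict(beaker=(318,178,348,220),bottle=(335,195,365,255),petri=(352,278,402,316),small=(170,260,215,325)).items():
    print(n_,np.abs(a[y0:y1,x0:x1].astype(int)-b[y0:y1,x0:x1]).mean().round(2))
A=b.astype(int)
cv2.imwrite('pics/c12.png',cv2.resize(b[140:240,190:300,::-1],None,fx=5,fy=5,interpolation=cv2.INTER_CUBIC))
```

```text
sleeve [0.613  0.1902 0.171 ] [0.5497 0.1908 0.171 ]
beaker 1.47
bottle 1.61
petri 0.87
small 1.83
```

View pics/c12.png

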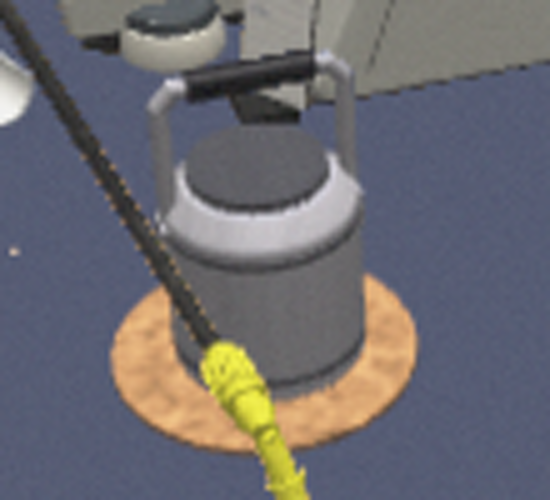

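Canister stands upright within the mat, about (0.582, 0.190) against the mat centre (0.578, 0.188). The back items are unmoved, and the gripper is well clear.

```bash
python3 -c "
from plant import *
print(close_job())"
```

```text
the job is handed in; nothing more can be done
None
```

I stopped the mixer first, then moved the larger canister onto the cork mat and handed the job in at about 17 s of the 59 s allowed.

- **Switch lever:** I pushed it away from the robot until it hit its stop, where the force rose to about 25 N with no further travel. The knob then measured x ≈ 0.585 m, against 0.584 m expected at the stop. The green lamp on the mixer stayed lit in the pictures, so I relied on the measured position rather than the lamp.
- **Canister:** I gripped it by the handle sleeve and lifted it clear of a hanging yellow nozzle that isn't in your scene list. I kept it upright and set it down gently, with about 6 N of downward push at most before I opened the gripper.
- **Final position:** The canister is upright at about (0.582, 0.190), and the mat centre measured (0.578, 0.188). That puts it about 4 mm off centre, with 30 mm to spare all round, and cork shows round its base in the side view.
- **Other objects:** The beaker, wash bottle, petri dish and the smaller look-alike canister matched the first side picture. The gripper ended about 18 cm above the handle, touching nothing.
- **Disagreements:** One wrist-camera reading, taken while the arm was still settling, was about 6 mm off the fixed cameras. Readings taken with the arm at rest agreed to about 2–3 mm. Triangulated heights for the nozzle tip ranged from about 0.10 to 0.16 m, so I kept clear of it.

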